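# Tip the bearing caps out of the rinse skip into the tray

## Robot

A 6-joint arm with a two-finger parallel gripper is mounted at the origin on the work surface. World frame = base frame: x ahead of the robot, y to its left, z up, the work surface at z = 0. Lengths are in mm, angles in rad, forces in N, time in s.
With the tool pointing down it reaches from about 350 to 975 mm from the base axis. Payload 7.1 kg.
Tool frame: the origin (TCP) lies midway between the tips of the shut fingers; the grasp point (between the pads) lies 19 mm behind it; z points along the fingers, y is the line along which they close (so a half turn about z gives the same grasp; the last joint's range is limited). The gripper opens to 88 mm and grips with 3 to 60 N. Pads are 20 mm wide; open, the fingers measure 115 mm over their backs; the gripper's body (75 mm by 178 mm) begins 61 mm behind the grasp point.
Start: joints at [-1.284, 0.423, 1.63, -0, 1.089, -0.019], TCP at [188.178, -595.981, 222.675] pointing down, gripper open.
Joint ranges: [-3, 3], [-0.9, 2.11], [0.09, 2.58], [-1.31, 4.45], [0.11, 2.69], [-2.54, 2.54]. Speed limits (rad/s): [2.39, 2.39, 3.01, 3.14, 3.14, 3.14].

## Interface

Orientations are given as a rotation vector (axis times angle).
In Python, from workcell import get_obs, get_image, camera_params, close_job gives the robot as it stands.
- The arm moves only by the shell command python3 -m creep 'ROWS' [OPENING]. ROWS is a JSON object of lists of equal length, an entry for each row: "delta_pos": the shift along the tool's x, y, z in m, a list of three; "twist": the turn, a rotation vector about the tool's x, y, z in degrees, a list of three. A call has 1 to 20 rows; each row shifts and turns the commanded pose from where the row before left it, along the tool's axes as they then stand; what a row does not reach is not made up. A row lasts 1/12 s, in which the tool goes at most 41.7 mm and 7.16 degrees, less where a joint would pass 70% of its speed; a pose out of reach is approached as far as the arm can. A call with a gripper value outside its range is refused whole. OPENING is the opening, from 0 (shut) to 1 (fully open), set as the call begins (- or left out, the last holds). The fingers move at their own pace and stop on an object; the grip force is fixed at half the most. Time passes only in rows, so rows that do not move let the fingers close. It gives the time, the measured TCP pose, the force, the opening and the grip force at its end, in the units of the state.
- get_obs(): the state, without advancing time (a new reading comes with each control period).
- get_image(name): name is "side" or "top" or "wrist"; returns (picture, depth): 384x512x3 uint8, red, green, blue; 384x512 float32, mm along the optical axis (not along the pixel's ray), 0 where there is no reading.
- camera_params(name): a dict with "camera_matrix" (3x3 intrinsics, pixels), "k1" (the pictures are not rectified: a ray, as slopes to the right and down, at radius r is drawn at 1 + k1 r^2 times it, then the intrinsics apply), "extrinsics" (4x4, takes a point from camera to world coordinates). Camera axes: x right, y down, z forward; pixel columns grow to the right and rows downward; lengths in mm; the calibration is good to about 2 mm. A picture is of the moment at which its call begins: read the wrist's pose just before it. camera_params takes no time and is no camera call; for the wrist camera it gives the pose at the moment of the call.
- close_job(): hands the job in; it is judged then, once.
The state is a dict: "t": time; "qpos": joint angles; "qvel": joint speeds; "joint_torque": joint torques, N m; "ee_pos": TCP position; "orientation": TCP orientation; "ft_force": force on the tool from outside, world axes, zero at the start; "moment": the same for the moment, N m; "width": finger opening in mm; "grasp_force": force on a finger pad.
Only numpy, scipy, OpenCV 4.12 (cv2) and the standard library are available. Lean on these libraries where they do the work, as an engineer would, in place of code of your own. Each camera call takes 0.05 s, during which the arm holds its last target. There are 200 camera calls.

## Task

Slide the steel tray along the bench until it sits square against the foot of the tipping stand, centred below the skip's pouring lip. Then tip the skip forward by its handle until all three bearing caps have slid out into the tray, and lower the skip gently, without letting it drop, until it stands upright again. Leave the tray with the caps where it is, and do not disturb the piston, spray can and spanner.

Things in the scene. Friction and masses are not known exactly. Their poses are not given: they have to be found in the camera images.
- stand: Bolted-down stand: dark steel foot plate, two grey slanted brackets. Origin: on the bench below the pouring lip. +y to the spill side, +x along the hinge. Foot 220 mm wide (x), 20 mm high, y from -200 mm to its straight front edge at y = -30 mm. Brackets at x = +-91 mm, 10 mm thick, rising to the hinge 145 mm up; in front of the foot they are over 75 mm high, so the tray passes below.
- skip (a joint): Tilt of the skip about its lip hinge, rad: 0 upright, grows as it tips to the stand's +y, stop at 1.95. Hardly any friction: unless held it falls back to 0. The caps slide out between about 1.2 and 1.8.
- skip_lip (a point): Middle of the skip's pouring lip, on the hinge axis, 145 mm over the stand's origin. The skip is an open bare sheet-steel bucket 138 mm wide (x), 100 mm deep: flat floor 45 mm above the bench, back wall at stand y = -160 mm, front wall sloping from the floor at y = -85 mm up to the lip at y = 0. Turns with the skip; upright, its axes are the stand's.
- skip_bar (a point): Middle of the handle: dark round bar, 16 mm diameter, 120 mm long along x, top of a loop on the skip's back wall. Upright it is at stand y = -130 mm, 275 mm above the bench; it turns about the hinge axis on a 184 mm radius, over the top (329 mm) and down on the spill side. Loop legs 100 mm apart below it. Push the bar from behind with closed fingers, or pinch it from above.
- tray: Loose open steel tray, 170 mm (x) by 180 mm (y), 45 mm high, walls and floor 5 mm thick, 0.6 kg. Origin: centre of its underside. When it sits against the foot its origin is at stand x = 0, y = 60 mm and its axes are parallel to the stand's (or turned by half a turn).
- cap1: One of three equal aluminium bearing caps (arched blocks), 24 mm (x) by 60 mm (y) by 28 mm high, about 0.12 kg, starting on the skip's floor. Origin: centre of its underside.
- cap2: One of three equal aluminium bearing caps (arched blocks), 24 mm (x) by 60 mm (y) by 28 mm high, about 0.12 kg, starting on the skip's floor. Origin: centre of its underside.
- cap3: One of three equal aluminium bearing caps (arched blocks), 24 mm (x) by 60 mm (y) by 28 mm high, about 0.12 kg, starting on the skip's floor. Origin: centre of its underside.
- piston: Bystander: bare aluminium piston standing on the bench, 80 mm in diameter, 68 mm high. Origin: centre of its underside.
- spray_can: Bystander: spray can standing on the bench, 64 mm in diameter, 170 mm high. Origin: centre of its underside.
- spanner: Bystander: steel spanner lying on the bench, 200 mm long along its x. Origin: middle of its underside.
Not all that is in view belongs to the job. Leave any orange look-alike of the cap3 alone. Leave any turquoise look-alike of the cap1 alone.

How it is judged:
By the outcome, as a careful person would: the job done as asked, in the order asked, and still so for the second after the job is handed in, with the robot touching nothing.
It also fails if it takes over 67 s, if anything falls off the work surface, if the arm or the gripper's body presses on something with over 40 N, if the wrist force passes 120 N, or if a joint passes its speed limit or range.

## Working session

There is one attempt and no reset: what is moved stays moved. The work goes in short steps, Python scripts to look and compute and a shell command to move; the robot and the scene stay as the last step left them, time stands still between calls to the robot, and variables do not carry over. Pictures are saved under pics/ and viewed, at most 10 in all, crops included, and the job is handed in when it is done.

```bash
ls; mkdir -p pics; cat > h.py <<'E'
import numpy as np,cv2
from workcell import *
def cloud(n):
    P=camera_params(n);im,d=get_image(n)
    K=np.array(P["camera_matrix"]);k=P["k1"];E=np.array(P["extrinsics"])
    v,u=np.mgrid[0:384,0:512]
    pts=np.stack([u,v],-1).reshape(-1,1,2).astype(np.float64)
    n_=cv2.undistortPoints(pts,K,np.array([k,0,0,0.])).reshape(384,512,2)
    c=np.dstack([n_[...,0]*d,n_[...,1]*d,d]);w=c@E[:3,:3].T+E[:3,3]
    w[d==0]=np.nan
    return im,w
E
python3 - <<'E'
from h import *
for n in("top","side"):
    im,w=cloud(n);np.savez(f"{n}.npz",im=im,w=w)
    cv2.imwrite(f"pics/{n}.png",im[...,::-1])
a=cv2.imread("pics/top.png")
cv2.imwrite("pics/top1.png",cv2.resize(a,(800,600)))
print(get_obs()); print(camera_params("top")["extrinsics"],camera_params("side")["extrinsics"])
E
```

```text
pics
{'t': 0.1, 'qpos': array([-1.28397862e+00,  4.23746358e-01,  1.63063346e+00,  6.86199824e-06,
        1.08862076e+00, -1.89850864e-02]), 'qvel': array([ 1.04524226e-03, -5.49042890e-04, -1.31573624e-03,  7.64891763e-05,
        1.32484645e-04, -1.25585385e-04]), 'joint_torque': array([-9.21277433e-05, -5.45617425e+01, -2.74324644e+01,  6.45330409e-02,
        1.87551597e-02, -1.27593245e-05]), 'ee_pos': array([ 188.04890099, -595.49033433,  221.98290899]), 'orientation': array([-3.10356166e+00, -4.78266827e-01,  2.85690714e-04]), 'ft_force': array([ 0.43266989, -0.79351504,  0.40180355]), 'moment': array([-0.02165825, -0.0242172 ,  0.0433505 ]), 'grasp_force': 0.0, 'width': 87.85078936323815}
[[-2.96398972e-02 -9.92463731e-01  1.18900035e-01  4.81785310e+02]
 [-9.99539244e-01  2.86504868e-02 -1.00224646e-02  4.12945196e+01]
 [ 6.54038870e-03 -1.19142316e-01 -9.92855645e-01  1.04036374e+03]
 [ 0.00000000e+00  0.00000000e+00  0.00000000e+00  1.00000000e+00]] [[ 9.95415635e-01 -5.02012848e-02  8.14097380e-02  4.56498761e+02]
 [-9.36330547e-02 -6.85100004e-01  7.22406281e-01 -8.96402914e+02]
 [ 1.95080884e-02 -7.26717149e-01 -6.86659755e-01  1.08958111e+03]
 [ 0.00000000e+00  0.00000000e+00  0.00000000e+00  1.00000000e+00]]
```

View pics/top1.png

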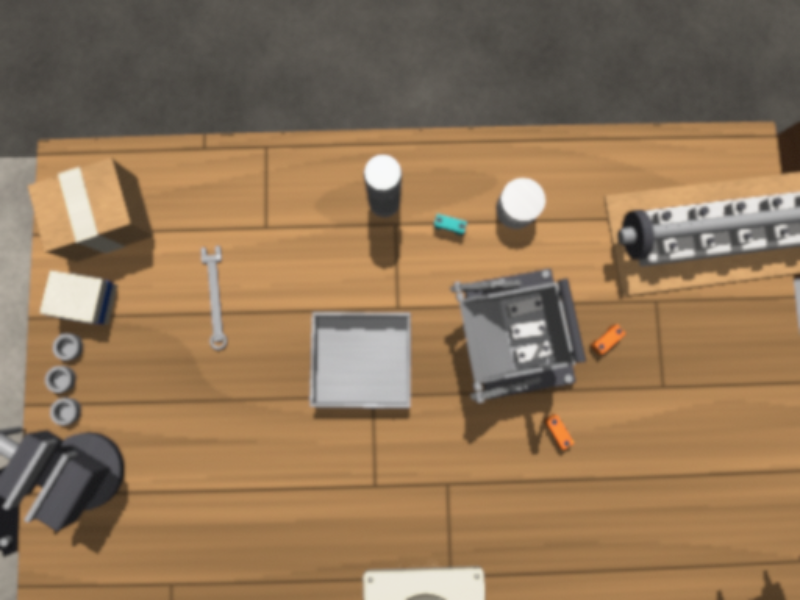

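View pics/side.png

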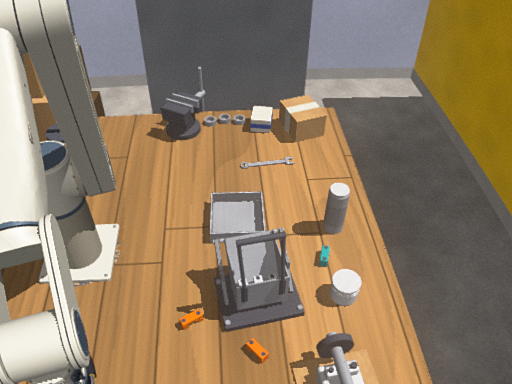

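The top view (800x600) shows the tray at (360,360), the skip on its stand at (515,335) with three grey caps inside at (525,305), (527,330) and (532,352). The handle is on the right at (572,320). The spray can (383,180), piston (522,203) and spanner (215,300) are clear of the path. The orange blocks (607,340), (560,432) and the turquoise block (450,225) are look-alikes outside the skip, so I leave them alone.

```bash
python3 - <<'E'
from h import *
for n in("top","side"):
    f=np.load(n+".npz");w=f["w"];im=f["im"].astype(int)
    x,y,z=np.moveaxis(w,-1,0)
    sat=im.max(-1)-im.min(-1)
    def rect(m,t):
        m=m&(sat<45)
        mm=cv2.morphologyEx(m.astype(np.uint8),cv2.MORPH_CLOSE,np.ones((3,3)))
        k,l,s,c=cv2.connectedComponentsWithStats(mm)
        for i in range(1,k):
            if s[i,4]>60:
                q=(l==i)&m;p=w[q]
                r=cv2.minAreaRect(p[:,:2].astype(np.float32))
                print(n,t,s[i,4],"px",c[i].round(),"rect",np.round(r[0],1),np.round(r[1],1),round(r[2],2),"z",np.median(p[:,2]).round(1))
    reg=(x>150)&(x<800)&(y>-450)&(y<350)
    rect(reg&(z>36)&(z<54)&(y>-60),"rim")
    rect(reg&(z>11)&(z<28)&(y<0),"foot")
    rect(reg&(z>240)&(z<300),"bar")
    rect(reg&(z>130)&(z<200),"hinge")
    rect(reg&(z>3)&(z<13),"low")
    rect(reg&(z>55)&(z<80),"mid")
E
```

```text
top rim 488 px [229. 229.] rect [493.8 103.4] [178.4 167.1] 88.19 z 45.3
top foot 361 px [331. 181.] rect [ 626.9 -181.4] [ 29.8 170.5] 8.74 z 21.0
top foot 493 px [343. 243.] rect [ 443.  -210.4] [ 33.5 170.6] 8.59 z 21.0
top bar 392 px [365. 205.] rect [ 535.7 -210.6] [117.5  16. ] 9.61 z 282.4
top hinge 351 px [245. 117.] rect [782.4  50.8] [35.  60.7] 0.61 z 169.8
top hinge 85 px [414. 146.] rect [ 701.8 -402. ] [35.9 18.9] 2.69 z 131.3
top hinge 912 px [321. 215.] rect [ 526.6 -159.3] [196.4 176.1] 7.9 z 144.2
top low 3183 px [231. 229.] rect [498.6 103.3] [187.3 167.2] 87.58 z 5.8
top low 88 px [328. 256.] rect [ 405.4 -174.1] [24.9 75.2] 9.79 z 3.7
top mid 540 px [334. 130.] rect [ 767.8 -205.3] [63.9 79.8] 0.31 z 69.3
top mid 784 px [341. 210.] rect [ 535.2 -206.2] [127.9  73.4] 9.49 z 73.6
top mid 280 px [319. 214.] rect [ 526.7 -148.9] [127.5  24.8] 9.35 z 67.6
side rim 443 px [235. 213.] rect [494.2 103. ] [188.6 170.5] 88.57 z 43.4
side foot 1954 px [256. 308.] rect [ 535.3 -195.2] [221.4 176.1] 9.1 z 20.2
side foot 96 px [341. 300.] rect [ 763.  -230.2] [24.1 71.5] 60.18 z 19.4
side bar 430 px [261. 241.] rect [ 537.  -214.3] [118.8  24.2] 7.77 z 279.0
side hinge 251 px [335. 195.] rect [784.   49.2] [31.8 63.2] 0.02 z 162.2
side hinge 885 px [252. 262.] rect [ 529.9 -165. ] [200.6 177.8] 8.63 z 142.8
side low 1602 px [237. 215.] rect [494.9 122. ] [145.6 177.5] 88.24 z 5.8
side low 149 px [263. 322.] rect [ 547.  -279.2] [215.7   6.5] 8.39 z 8.4
side mid 77 px [330. 218.] rect [779.5  34.8] [14.1 49.1] 39.87 z 68.6
side mid 569 px [262. 271.] rect [ 546.4 -157.2] [98.9 65.9] 7.82 z 70.6
side mid 99 px [237. 275.] rect [ 483.7 -167.6] [16.3 60.3] 13.05 z 71.0
side mid 521 px [344. 282.] rect [ 768.6 -205.6] [62.7 82. ] 0.01 z 67.7
side mid 289 px [260. 299.] rect [ 530.4 -240.8] [ 58.7 150.4] 75.44 z 67.2
```

```bash
cat >> h.py <<'E'
from scipy.spatial.transform import Rotation as R
def st(): 
    o=get_obs();r=R.from_rotvec(o["orientation"]);M=r.as_matrix()
    return o,M
def to(p,yaw=None):
    "tool-axes delta to world p, from measured pose; twist z for desired tool-x yaw"
    o,M=st();print("t",round(o["t"],2),"pos",o["ee_pos"].round(1),"yaw",np.degrees(np.arctan2(M[1,0],M[0,0])).round(2),"z",M[:,2].round(4),"F",o["ft_force"].round(1),"w",round(o["width"],1),"g",round(o["grasp_force"],1))
    print("delta tool mm",(M.T@(np.array(p)-o["ee_pos"])).round(1))
E
python3 -m creep '{"delta_pos":[[0,0,-0.03],[0,0,-0.03],[0,0,-0.03],[0,0,-0.03]],"twist":[[0,0,4.8],[0,0,4.8],[0,0,4.8],[0,0,4.8]]}' 1
python3 -c "
from h import *
to([497,191,340])"
```

```text
t: 0.43
ee_pos: [188.0, -595.5, 343.4]
orientation: [-3.14, 0.053, 0.001]
ft_force: [0.1, -1.3, 0.6]
width: 87.4
grasp_force: 0.0
t 0.43 pos [ 188.  -595.5  343.4] yaw -1.92 z [-4.0e-04  1.3e-03 -1.0e+00] F [ 0.1 -1.3  0.6] w 87.4 g 0.0
delta tool mm [ 282.5 -796.4    4.3]
```

```bash
python3 -m creep '{"delta_pos":[[0.0118,-0.0332,0],[0.0118,-0.0332,0],[0.0118,-0.0332,0],[0.0118,-0.0332,0],[0.0118,-0.0332,0],[0.0118,-0.0332,0],[0.0118,-0.0332,0],[0.0118,-0.0332,0],[0.0118,-0.0332,0],[0.0118,-0.0332,0],[0.0118,-0.0332,0],[0.0118,-0.0332,0],[0.0118,-0.0332,0],[0.0118,-0.0332,0],[0.0118,-0.0332,0],[0.0118,-0.0332,0],[0.0118,-0.0332,0],[0.0118,-0.0332,0],[0.0118,-0.0332,0],[0.0118,-0.0332,0]],"twist":[[0,0,0],[0,0,0],[0,0,0],[0,0,0],[0,0,0],[0,0,0],[0,0,0],[0,0,0],[0,0,0],[0,0,0],[0,0,0],[0,0,0],[0,0,0],[0,0,0],[0,0,0],[0,0,0],[0,0,0],[0,0,0],[0,0,0],[0,0,0]]}' 
python3 -c "
from h import *
to([497,191,120]);print(get_obs()['qpos'])"
```

```text
t: 2.1
ee_pos: [443.5, 62.7, 342.5]
orientation: [3.141, -0.046, -0.0]
ft_force: [0.5, -0.4, 1.1]
width: 87.8
grasp_force: 0.0
t 2.1 pos [443.5  62.7 342.5] yaw -1.66 z [-2.e-04 -1.e-04 -1.e+00] F [ 0.5 -0.4  1.1] w 87.8 g 0.0
delta tool mm [  49.8 -129.9  222.5]
[ 1.13839464e-01  1.85909945e-02  1.86564514e+00 -1.06378270e-04
  1.25759937e+00  1.71365870e+00]
```

```bash
python3 -m creep '{"delta_pos":[[0.0125,-0.0325,0.03],[0.0125,-0.0325,0.03],[0.0125,-0.0325,0.03],[0.0125,-0.0325,0.03],[0,0,0.02],[0,0,0],[0,0,0]],"twist":[[0,0,0],[0,0,0],[0,0,0],[0,0,0],[0,0,0],[0,0,0],[0,0,0]]}' 
python3 - <<'E'
from h import *
to([497,191,10])
im,w=cloud("wrist");cv2.imwrite("pics/w1.png",im[...,::-1])
x,y,z=np.moveaxis(w,-1,0)
m=(z>38)&(z<55)&(x>350)&(x<620)&(y>-20)&(y<240)
r=cv2.minAreaRect(w[m][:,:2].astype(np.float32));print(m.sum(),r)
q=m&(y>180);print(q.sum());
if q.sum()>20:
    p=w[q];print(np.polyfit(p[:,0],p[:,1],1),p.min(0),p.max(0))
E
```

```text
t: 2.68
ee_pos: [491.2, 177.1, 212.9]
orientation: [3.14, -0.045, -0.005]
ft_force: [0.2, 0.1, 0.4]
width: 88.0
grasp_force: 0.0
t 2.68 pos [491.2 177.1 212.9] yaw -1.64 z [-0.0035 -0.0013 -1.    ] F [0.2 0.1 0.4] w 88.0 g 0.0
delta tool mm [  6.1 -14.4 202.8]
2327 ((492.60186767578125, 103.04953002929688), (180.34864807128906, 170.36314392089844), 88.03683471679688)
596
[-2.65079179e-02  2.02902759e+02] [410.2277234  180.57593693  38.25737315] [580.44948713 195.99749854  47.02588046]
```

View pics/w1.png

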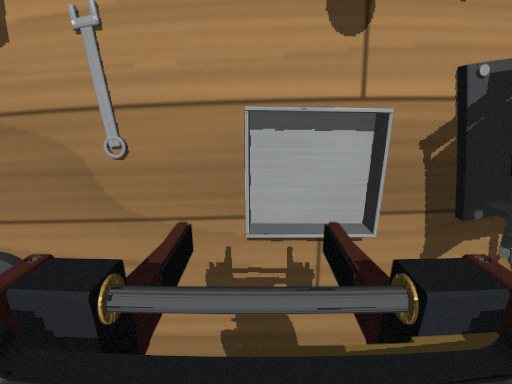

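The wrist view shows the tray, rim corners about (246,108), (391,110), (378,236) and (248,236). The left finger will have free bench beyond the left (+y) wall, at column 247. The spanner is far off at column 115 or less.

```bash
python3 -m creep '{"delta_pos":[[0.001,-0.0034,0.03],[0.001,-0.0034,0.03],[0.001,-0.0034,0.03],[0.0015,-0.0034,0.03],[0,0,0.03],[0,0,0.02],[0,0,0.015],[0,0,0],[0,0,0]],"twist":[[0,0,0],[0,0,0],[0,0,0],[0,0,0],[0,0,0],[0,0,0],[0,0,0],[0,0,0],[0,0,0]]}' 
python3 - <<'E'
from h import *
to([495.6,190.4,11])
E
```

```text
t: 3.48
ee_pos: [498.1, 190.3, 30.1]
orientation: [-3.141, 0.048, -0.002]
ft_force: [-0.1, -0.2, 0.1]
width: 87.9
grasp_force: 0.0
t 3.48 pos [498.1 190.3  30.1] yaw -1.75 z [ 1.e-03  3.e-04 -1.e+00] F [-0.1 -0.2  0.1] w 87.9 g 0.0
delta tool mm [-2.5 -0.  19. ]
```

```bash
python3 -m creep '{"delta_pos":[[-0.0025,0,0.01],[0,0,0.008],[0,0,0]],"twist":[[0,0,0],[0,0,0],[0,0,0]]}' 
python3 -m creep '{"delta_pos":[[0,0,0],[0,0,0],[0,0,0],[0,0,0],[0,0,0],[0,0,0],[0,0,0],[0,0,0],[0,0,0],[0,0,0]],"twist":[[0,0,0],[0,0,0],[0,0,0],[0,0,0],[0,0,0],[0,0,0],[0,0,0],[0,0,0],[0,0,0],[0,0,0]]}' 0
python3 - <<'E'
from h import *
to([495.6,190.4,11])
E
```

```text
t: 3.73
ee_pos: [494.4, 190.6, 10.6]
orientation: [3.141, -0.046, -0.0]
ft_force: [0.6, -0.3, -0.5]
width: 87.7
grasp_force: 0.0
t: 4.57
ee_pos: [494.7, 190.8, 10.9]
orientation: [3.141, -0.046, -0.0]
ft_force: [0.1, -0.4, 0.2]
width: 24.9
grasp_force: 0.0
t 4.57 pos [494.7 190.8  10.9] yaw -1.68 z [-1.e-04 -0.e+00 -1.e+00] F [ 0.1 -0.4  0.2] w 24.9 g 0.0
delta tool mm [ 0.9  0.4 -0.1]
```

```bash

python3 -m creep '{"delta_pos":[[0,0,0],[0,0,0],[0,0,0],[0,0,0],[0,0,0]],"twist":[[0,0,0],[0,0,0],[0,0,0],[0,0,0],[0,0,0]]}' 0
python3 -m creep '{"delta_pos":[[-0.0007,0.004,0],[-0.0007,0.008,0],[-0.0007,0.008,0],[-0.0007,0.008,0],[-0.0007,0.008,0],[-0.0007,0.008,0],[-0.0007,0.008,0],[-0.0007,0.008,0],[-0.0007,0.008,0],[-0.0007,0.008,0],[-0.0007,0.008,0],[-0.0007,0.008,0],[-0.0007,0.008,0],[-0.0007,0.008,0],[-0.0003,0.004,0],[0,0,0],[0,0,0]],"twist":[[0,0,-0.7],[0,0,-0.7],[0,0,-0.7],[0,0,-0.7],[0,0,-0.7],[0,0,-0.7],[0,0,-0.7],[0,0,-0.7],[0,0,-0.7],[0,0,-0.7],[0,0,-0.7],[0,0,-0.7],[0,0,-0.7],[0,0,-0.7],[0,0,-0.9],[0,0,0],[0,0,0]]}'
cat > m.py <<'E'
from h import *
to([494,63.7,11])
for n in("top","side"):
    im,w=cloud(n);np.savez(f"{n}.npz",im=im,w=w);cv2.imwrite(f"pics/{n}2.png",im[...,::-1])
    x,y,z=np.moveaxis(w,-1,0)
    sat=im.max(-1).astype(int)-im.min(-1)
    for t,m in(("foot",(z>12)&(z<28)&(y<-75)&(y>-330)&(x>400)&(x<660)),("low",(z>3)&(z<12)&(y<110)&(y>-60)&(x>400)&(x<620)),("rim",(z>38)&(z<52)&(y<110)&(y>-100)&(x>400)&(x<620))):
        m&=sat<45
        m=cv2.morphologyEx(m.astype(np.uint8),cv2.MORPH_OPEN,np.ones((2,2)))>0
        k,l,s,c=cv2.connectedComponentsWithStats(m.astype(np.uint8))
        for i in range(1,k):
            if s[i,4]>40: 
                r=cv2.minAreaRect(w[l==i][:,:2].astype(np.float32));print(n,t,s[i,4],np.round(r[0],1),np.round(r[1],1),round(r[2],2))
E
python3 m.py
```

```text
t: 4.98
ee_pos: [494.7, 190.8, 10.9]
orientation: [-3.141, 0.047, 0.0]
ft_force: [0.2, -0.3, -0.9]
width: 4.8
grasp_force: 30.0
t: 6.4
ee_pos: [490.7, 77.9, 10.9]
orientation: [3.131, 0.247, -0.001]
ft_force: [-0.4, -4.4, 0.7]
width: 4.9
grasp_force: 30.0
t 6.4 pos [490.7  77.9  10.9] yaw 9.02 z [-5.e-04 -7.e-04 -1.e+00] F [-0.4 -4.4  0.7] w 4.9 g 30.0
delta tool mm [ 1.1 14.6 -0.1]
top foot 324 [ 615.4 -177.2] [ 24.7 198.5] 14.23
top foot 436 [ 438.4 -208.5] [ 32.9 189.7] 9.24
top low 958 [nan nan] [0. 0.] 0.0
top rim 117 [583.1   2.9] [ 11.7 170. ] 5.48
top rim 41 [429.4 -76.3] [ 8.3 61. ] 8.4
side foot 1881 [ 527.4 -189.8] [224.9 160.7] 17.28
side low 334 [nan nan] [0. 0.] 0.0
side rim 55 [579.5  25.3] [ 39.9 199.7] 7.57
side rim 58 [443.6  32.2] [57.5 83.8] 1.13
```

```bash

python3 -m creep '{"delta_pos":[[0,0.004,0],[0,0.004,0],[0,0.003,0],[0,0.001,0],[0,0.001,0],[0,0,0]],"twist":[[0,0,0],[0,0,0],[0,0,0],[0,0,0],[0,0,0],[0,0,0]]}'
python3 -m creep '{"delta_pos":[[0,0.001,0],[0,0,0]],"twist":[[0,0,0],[0,0,0]]}'
python3 -c "
from h import *
to([494,63.7,11])"
```

```text
t: 7.0
ee_pos: [493.1, 65.7, 10.9]
orientation: [3.132, 0.247, 0.0]
ft_force: [-0.8, 1.9, -1.3]
width: 4.8
grasp_force: 30.0
t: 7.17
ee_pos: [493.2, 64.7, 10.9]
orientation: [-3.132, -0.247, -0.0]
ft_force: [-0.5, 3.3, -2.1]
width: 5.0
grasp_force: 30.0
t 7.17 pos [493.2  64.7  10.9] yaw 9.02 z [ 1.e-04  0.e+00 -1.e+00] F [-0.5  3.3 -2.1] w 5.0 g 30.0
delta tool mm [ 0.6  1.1 -0.1]
```

```bash

python3 -m creep '{"delta_pos":[[0,0.001,0],[0,0,0]],"twist":[[0,0,0],[0,0,0]]}'
python3 -m creep '{"delta_pos":[[0,0.001,0],[0,0,0]],"twist":[[0,0,0],[0,0,0]]}'
python3 -c "
from h import *
to([494,63.7,11]);print(get_obs()['moment'])"
```

```text
t: 7.33
ee_pos: [493.8, 64.4, 11.0]
orientation: [-3.131, -0.246, -0.002]
ft_force: [0.0, 8.4, -3.1]
width: 4.8
grasp_force: 30.0
t: 7.5
ee_pos: [493.9, 64.4, 11.0]
orientation: [-3.13, -0.245, -0.002]
ft_force: [0.2, 16.4, -1.2]
width: 5.0
grasp_force: 30.0
t 7.5 pos [493.9  64.4  11. ] yaw 8.95 z [ 9.0e-04  1.9e-03 -1.0e+00] F [ 0.2 16.4 -1.2] w 5.0 g 30.0
delta tool mm [0.  0.7 0. ]
[ 2.55365143  0.23777028 -0.05767031]
```

```bash

python3 -m creep '{"delta_pos":[[0,0,0],[0,0,0],[0,0,0],[0,0,0]],"twist":[[0,0,0],[0,0,0],[0,0,0],[0,0,0]]}' 0.5
python3 -m creep '{"delta_pos":[[0,0,-0.01],[0,0,-0.03],[0,0,-0.04],[0,0,-0.04],[0,0,-0.04],[0,0,-0.04],[0,0,-0.04],[0,0,-0.04],[0,0,-0.04],[0,-0.01,-0.02],[0,0,0],[0,0,0]],"twist":[[0,0,0],[0,0,0],[0,0,0],[0,0,0],[0,0,0],[0,0,0],[0,0,0],[0,0,0],[0,0,0],[0,0,0],[0,0,0],[0,0,0]]}'
python3 - <<'E'
from h import *
to([494,63.7,11])
im,w=cloud("wrist");np.savez("wr.npz",im=im,w=w);cv2.imwrite("pics/w2.png",im[...,::-1])
x,y,z=np.moveaxis(w,-1,0)
sat=im.max(-1).astype(int)-im.min(-1)
for t,m in(("rim",(z>38)&(z<52)&(y>-100)&(y<110)),("foot",(z>13)&(z<28)&(y<-70))):
    m&=(sat<60)&(x>400)&(x<660)
    k,l,s,c=cv2.connectedComponentsWithStats(m.astype(np.uint8))
    for i in range(1,k):
        if s[i,4]>40: 
            p=w[l==i];r=cv2.minAreaRect(p[:,:2].astype(np.float32));print(t,s[i,4],c[i].round(),np.round(r[0],1),np.round(r[1],1),round(r[2],2))
E
```

```text
t: 7.83
ee_pos: [493.5, 62.5, 10.9]
orientation: [3.132, 0.247, 0.0]
ft_force: [-0.4, 0.5, -0.5]
width: 28.0
grasp_force: 0.0
t: 8.83
ee_pos: [491.9, 72.7, 352.5]
orientation: [3.132, 0.248, 0.005]
ft_force: [-0.9, 0.5, 0.5]
width: 43.9
grasp_force: 0.0
t 8.83 pos [491.9  72.7 352.5] yaw 9.04 z [ 3.2e-03  2.0e-04 -1.0e+00] F [-0.9  0.5  0.5] w 43.9 g 0.0
delta tool mm [ -0.4   9.1 341.5]
rim 884 [297. 154.] [508.3 -22.2] [169.2 179.3] 9.17
foot 1534 [414. 112.] [ 621.5 -181.5] [ 43.6 172.1] 9.11
foot 290 [351. 164.] [ 513.5 -105.5] [ 45.7 167.2] 81.93
foot 424 [361. 174.] [ 504.  -126.3] [180.3  17.1] 5.29
```

View pics/w2.png

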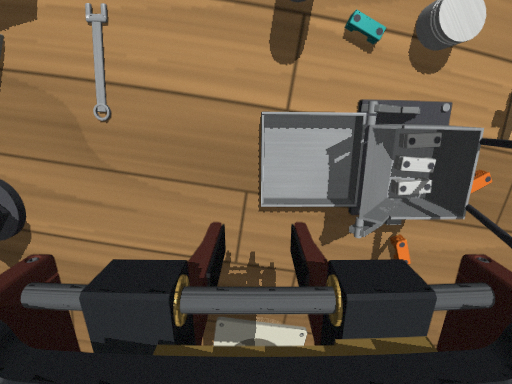

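The wrist view shows the tray, (260..364, 112..207), square against the foot. By measurement it is about 1 mm off centre at yaw 9.17°, against 9.1° for the foot. The three caps are still in the skip at (418,138), (416,163) and (412,187). Next I move above the handle.

```bash

python3 -m creep '{"delta_pos":[[0,0.015,0],[0,0.03,0],[0,0.03,0],[0,0.03,0],[0,0.03,0],[0,0.03,0],[0,0.03,0],[0,0.03,0],[0,0.03,0],[0,0.02,0],[0,0.012,0],[0,0,0],[0,0,0]],"twist":[[0,0,0],[0,0,0],[0,0,0],[0,0,0],[0,0,0],[0,0,0],[0,0,0],[0,0,0],[0,0,0],[0,0,0],[0,0,0],[0,0,0],[0,0,0]]}' 1
python3 - <<'E'
from h import *
to([537,-210.6,256])
im,w=cloud("wrist")
x,y,z=np.moveaxis(w,-1,0)
m=(z>262)&(z<295)&(abs(x-537)<75)&(abs(y+210)<50)
if m.sum()>20:
    p=w[m];print(m.sum(),cv2.minAreaRect(p[:,:2].astype(np.float32)),p[:,2].max())
# skip tilt plan in stand frame: per-row tool deltas
import math
o,M=st()
def tcp(th):
    f=math.radians(th-45);a=math.radians(30*th/106)
    return np.array([184*math.sin(f)-19*math.sin(a),145+184*math.cos(f)-19*math.cos(a)]),a
def plan(ths):
    out=[]
    for a,b in zip(ths,ths[1:]):
        p,al=tcp(a);q,be=tcp(b);d=q-p
        ty=np.array([-math.cos(al),math.sin(al)]);tz=np.array([-math.sin(al),-math.cos(al)])
        out.append([(round(d@ty,1)),round(d@tz,1),round(-math.degrees(be-al),2)])
    return out
for c in (range(0,37,2),range(36,73,2),range(72,107,2)): print(c,plan(list(c)))
E
```

```text
t: 9.97
ee_pos: [536.1, -210.5, 349.4]
orientation: [-3.13, -0.245, 0.004]
ft_force: [-0.7, -0.0, 0.6]
width: 87.8
grasp_force: 0.0
t 9.97 pos [ 536.1 -210.5  349.4] yaw 8.96 z [-0.0025  0.0015 -1.    ] F [-0.7 -0.   0.6] w 87.8 g 0.0
delta tool mm [ 1.1  0.4 93.4]
2123 ((536.0579223632812, -210.3220977783203), (119.29135131835938, 16.27886962890625), 8.978472709655762) 284.2481915450603
range(0, 37, 2) [[np.float64(-4.4), np.float64(-4.5), -0.57], [np.float64(-4.5), np.float64(-4.3), -0.57], [np.float64(-4.6), np.float64(-4.2), -0.57], [np.float64(-4.8), np.float64(-4.1), -0.57], [np.float64(-4.9), np.float64(-4.0), -0.57], [np.float64(-5.0), np.float64(-3.9), -0.57], [np.float64(-5.0), np.float64(-3.7), -0.57], [np.float64(-5.1), np.float64(-3.6), -0.57], [np.float64(-5.2), np.float64(-3.5), -0.57], [np.float64(-5.3), np.float64(-3.3), -0.57], [np.float64(-5.4), np.float64(-3.2), -0.57], [np.float64(-5.5), np.float64(-3.0), -0.57], [np.float64(-5.5), np.float64(-2.9), -0.57], [np.float64(-5.6), np.float64(-2.8), -0.57], [np.float64(-5.7), np.float64(-2.6), -0.57], [np.float64(-5.7)
[... 1007 characters left out ...]
.float64(-6.2), np.float64(1.0), -0.57], [np.float64(-6.1), np.float64(1.2), -0.57], [np.float64(-6.1), np.float64(1.3), -0.57], [np.float64(-6.1), np.float64(1.5), -0.57], [np.float64(-6.0), np.float64(1.6), -0.57], [np.float64(-6.0), np.float64(1.8), -0.57], [np.float64(-5.9), np.float64(1.9), -0.57], [np.float64(-5.9), np.float64(2.1), -0.57], [np.float64(-5.8), np.float64(2.3), -0.57], [np.float64(-5.8), np.float64(2.4), -0.57], [np.float64(-5.7), np.float64(2.5), -0.57], [np.float64(-5.6), np.float64(2.7), -0.57], [np.float64(-5.6), np.float64(2.8), -0.57], [np.float64(-5.5), np.float64(3.0), -0.57], [np.float64(-5.4), np.float64(3.1), -0.57], [np.float64(-5.3), np.float64(3.3), -0.57]]
```

```bash

python3 -m creep '{"delta_pos":[[0,0,0.02],[0,0,0.025],[0,0,0.02],[0,0,0.015],[0,0,0.009],[0,0,0.004],[0,0,0],[0,0,0]],"twist":[[0,0,0],[0,0,0],[0,0,0],[0,0,0],[0,0,0],[0,0,0],[0,0,0],[0,0,0]]}'
python3 -m creep '{"delta_pos":[[0,0,0],[0,0,0],[0,0,0],[0,0,0],[0,0,0],[0,0,0],[0,0,0],[0,0,0],[0,0,0],[0,0,0],[0,0,0],[0,0,0],[0,0,0],[0,0,0]],"twist":[[0,0,0],[0,0,0],[0,0,0],[0,0,0],[0,0,0],[0,0,0],[0,0,0],[0,0,0],[0,0,0],[0,0,0],[0,0,0],[0,0,0],[0,0,0],[0,0,0]]}' 0
cat > b.py <<'E'
from h import *
to([536.1,-210.4,256])
o,M=st()
b=o["ee_pos"]-19*M[:,2]-np.array([517.1,-82.1,145]);c,s=np.cos(np.radians(9)),np.sin(np.radians(9))
y=-s*b[0]+c*b[1];x=c*b[0]+s*b[1]
print("bar x,y,z",x.round(1),y.round(1),b[2].round(1),"r",np.hypot(y,b[2]).round(1),"tilt",(np.degrees(np.arctan2(y,b[2]))+45).round(1),"lean",np.degrees(np.arcsin(-(M[1,2]*c-M[0,2]*s))).round(1),"q",o["qpos"].round(2))
E
python3 b.py
```

```text
t: 10.68
ee_pos: [537.3, -210.4, 258.7]
orientation: [3.131, 0.248, 0.001]
ft_force: [0.3, -0.3, 0.2]
width: 87.7
grasp_force: 0.0
t: 11.85
ee_pos: [536.6, -209.8, 257.8]
orientation: [-3.13, -0.247, 0.001]
ft_force: [-1.5, 5.0, 1.6]
width: 15.3
grasp_force: 30.0
t 11.85 pos [ 536.6 -209.8  257.8] yaw 9.01 z [-6.0e-04  1.9e-03 -1.0e+00] F [-1.5  5.   1.6] w 15.3 g 30.0
delta tool mm [-0.6  0.6  1.8]
bar x,y,z -0.7 -129.2 131.8 r 184.6 tilt 0.6 lean -0.1 q [-0.39  0.31  1.71  0.    1.12  1.02]
```

Gripped (15.3 mm, 30 N). Tipping, first part.

```bash

python3 -m creep '{"delta_pos":[[0,-0.0044,-0.0045],[0,-0.0045,-0.0043],[0,-0.0046,-0.0042],[0,-0.0048,-0.0041],[0,-0.0049,-0.004],[0,-0.005,-0.0039],[0,-0.005,-0.0037],[0,-0.0051,-0.0036],[0,-0.0052,-0.0035],[0,-0.0053,-0.0033],[0,-0.0054,-0.0032],[0,-0.0055,-0.003],[0,-0.0055,-0.0029],[0,-0.0056,-0.0028],[0,-0.0057,-0.0026],[0,-0.0057,-0.0025],[0,-0.0058,-0.0023],[0,-0.0059,-0.0022]],"twist":[[-0.57,0,0],[-0.57,0,0],[-0.57,0,0],[-0.57,0,0],[-0.57,0,0],[-0.57,0,0],[-0.57,0,0],[-0.57,0,0],[-0.57,0,0],[-0.57,0,0],[-0.57,0,0],[-0.57,0,0],[-0.57,0,0],[-0.57,0,0],[-0.57,0,0],[-0.57,0,0],[-0.57,0,0],[-0.57,0,0]]}'
python3 b.py
```

```text
t: 13.35
ee_pos: [522.0, -115.3, 312.2]
orientation: [2.949, 0.232, 0.025]
ft_force: [2.0, -8.8, -1.0]
width: 15.3
grasp_force: 30.0
t 13.35 pos [ 522.  -115.3  312.2] yaw 9.03 z [ 0.0308 -0.1807 -0.9831] F [ 2.  -8.8 -1. ] w 15.3 g 30.0
delta tool mm [-1.1 84.2 72.8]
bar x,y,z -0.4 -30.1 185.9 r 188.3 tilt 35.8 lean 10.6 q [-0.14  0.17  1.78 -0.19  1.14  1.35]
```

```bash

python3 -m creep '{"delta_pos":[[0,-0.0059,-0.0016],[0,-0.006,-0.0015],[0,-0.006,-0.0013],[0,-0.006,-0.0011],[0,-0.0061,-0.001],[0,-0.0061,-0.0008],[0,-0.0061,-0.0007],[0,-0.0062,-0.0005],[0,-0.0062,-0.0006],[0,-0.0062,-0.0004],[0,-0.0062,-0.0002],[0,-0.0062,-0.0001],[0,-0.0062,0.0001],[0,-0.0062,0.0002],[0,-0.0062,0.0004],[0,-0.0062,0.0006],[0,-0.0062,0.0007],[0,-0.0062,0.0009]],"twist":[[-0.57,0,0],[-0.57,0,0],[-0.57,0,0],[-0.57,0,0],[-0.57,0,0],[-0.57,0,0],[-0.57,0,0],[-0.57,0,0],[-0.57,0,0],[-0.57,0,0],[-0.57,0,0],[-0.57,0,0],[-0.57,0,0],[-0.57,0,0],[-0.57,0,0],[-0.57,0,0],[-0.57,0,0],[-0.57,0,0]]}'
python3 b.py
```

```text
t: 14.85
ee_pos: [505.6, -6.9, 293.9]
orientation: [2.774, 0.216, 0.049]
ft_force: [-3.8, 0.6, 25.4]
width: 15.2
grasp_force: 30.0
t 14.85 pos [505.6  -6.9 293.9] yaw 8.96 z [ 0.0608 -0.3472 -0.9358] F [-3.8  0.6 25.4] w 15.2 g 30.0
delta tool mm [ -1.8 179.2 108. ]
bar x,y,z 0.3 82.7 166.7 r 186.1 tilt 71.4 lean 20.6 q [ 0.18  0.17  1.86 -0.4   1.15  1.77]
```

```bash

python3 -m creep '{"delta_pos":[[0,-0.0031,0.0003],[0,-0.0031,0.0003],[0,-0.0031,0.0004],[0,-0.0031,0.0004],[0,-0.0031,0.0005],[0,-0.0031,0.0005],[0,-0.0031,0.0006],[0,-0.0031,0.0006],[0,-0.003,0.0007],[0,-0.003,0.0007],[0,-0.003,0.0008],[0,-0.003,0.0008],[0,-0.003,0.0009],[0,-0.003,0.0009],[0,-0.003,0.001],[0,-0.003,0.001],[0,-0.0029,0.001],[0,-0.0029,0.001]],"twist":[[-0.28,0,0],[-0.28,0,0],[-0.28,0,0],[-0.28,0,0],[-0.28,0,0],[-0.28,0,0],[-0.28,0,0],[-0.28,0,0],[-0.28,0,0],[-0.28,0,0],[-0.28,0,0],[-0.28,0,0],[-0.28,0,0],[-0.28,0,0],[-0.28,0,0],[-0.28,0,0],[-0.28,0,0],[-0.28,0,0]]}'
python3 b.py
```

```text
t: 16.35
ee_pos: [498.8, 38.4, 258.7]
orientation: [2.689, 0.211, 0.056]
ft_force: [-3.8, 6.7, 11.1]
width: 15.3
grasp_force: 30.0
t 16.35 pos [498.8  38.4 258.7] yaw 9.03 z [ 0.0728 -0.4251 -0.9022] F [-3.8  6.7 11.1] w 15.3 g 30.0
delta tool mm [ -2.2 225.9 110.9]
bar x,y,z 0.7 130.1 130.8 r 184.5 tilt 89.9 lean 25.5 q [ 0.32  0.24  1.88 -0.49  1.14  1.97]
```

```bash

python3 -m creep '{"delta_pos":[[0,-0.0029,0.001],[0,-0.0029,0.0011],[0,-0.0029,0.0011],[0,-0.0029,0.0012],[0,-0.0029,0.0012],[0,-0.0028,0.0013],[0,-0.0028,0.0013],[0,-0.0028,0.0013],[0,-0.0028,0.0014],[0,-0.0028,0.0014],[0,-0.0027,0.0015],[0,-0.0027,0.0015],[0,-0.0027,0.0016],[0,-0.0027,0.0016],[0,-0.0026,0.0016],[0,-0.0026,0.0016],[0,0,0],[0,0,0],[0,0,0],[0,0,0]],"twist":[[-0.28,0,0],[-0.28,0,0],[-0.28,0,0],[-0.28,0,0],[-0.28,0,0],[-0.28,0,0],[-0.28,0,0],[-0.28,0,0],[-0.28,0,0],[-0.28,0,0],[-0.28,0,0],[-0.28,0,0],[-0.28,0,0],[-0.28,0,0],[-0.28,0,0],[-0.28,0,0],[0,0,0],[0,0,0],[0,0,0],[0,0,0]]}'
python3 b.py
python3 - <<'E'
from h import *
a=[cv2.resize(get_image(n)[0][...,::-1][100:340,120:400],(400,343)) for n in("side","top")]
cv2.imwrite("pics/tip.png",np.hstack(a))
E
```

```text
t: 18.02
ee_pos: [494.3, 67.1, 217.2]
orientation: [2.611, 0.205, 0.061]
ft_force: [0.7, 5.1, 4.9]
width: 15.3
grasp_force: 30.0
t 18.02 pos [494.3  67.1 217.2] yaw 9.06 z [ 0.0824 -0.493  -0.8661] F [0.7 5.1 4.9] w 15.3 g 30.0
delta tool mm [ -2.2 262.4 106.7]
bar x,y,z 0.7 160.4 88.7 r 183.3 tilt 106.1 lean 30.0 q [ 0.42  0.33  1.9  -0.57  1.12  2.14]
```

View pics/tip.png

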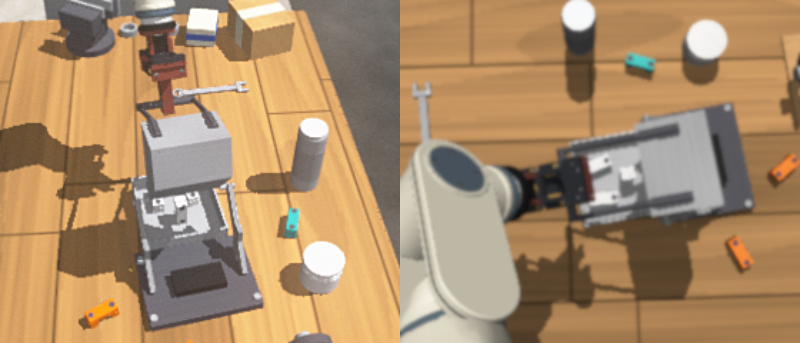

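```bash

python3 - <<'E'
from h import *
out=[]
for n in("side","top"):
    im,w=cloud(n);d=w-np.array([517.1,-82.1,0]);c,s=np.cos(np.radians(9)),np.sin(np.radians(9))
    X=c*d[...,0]+s*d[...,1];Y=-s*d[...,0]+c*d[...,1]
    m=(abs(X)<79)&(Y>-24)&(Y<144)&(w[...,2]<80)&(w[...,2]>12)
    k,l,st_,ce=cv2.connectedComponentsWithStats(m.astype(np.uint8))
    for i in range(1,k):
        if st_[i,4]>8: q=l==i;print(n,st_[i,4],ce[i].round(),"X",X[q].min().round(),X[q].max().round(),"Y",Y[q].min().round(),Y[q].max().round(),"z",w[q][:,2].max().round())
    v,u=(np.where(m)[0].mean(),np.where(m)[1].mean());v,u=int(v),int(u)
    out.append(cv2.resize(im[v-30:v+30,u-40:u+40,::-1],(400,300),interpolation=cv2.INTER_CUBIC))
cv2.imwrite("pics/caps.png",np.hstack(out))
import math
def tcp(th):
    f=math.radians(th-45);a=math.radians(30*th/106)
    return np.array([184*math.sin(f)-19*math.sin(a),145+184*math.cos(f)-19*math.cos(a)]),a
ths=[106-2*i for i in range(54)]
o=[]
for a,b in zip(ths,ths[1:]):
    p,al=tcp(a);q,be=tcp(b);dd=q-p
    o.append((a,round(float(dd@[-math.cos(al),math.sin(al)]),1),round(float(dd@[-math.sin(al),-math.cos(al)]),1)))
print(o)
E
```

```text
side 224 [248. 244.] X -8.0 50.0 Y 27.0 92.0 z 70.0
side 69 [230. 243.] X -49.0 -25.0 Y 69.0 90.0 z 37.0
top 129 [259. 214.] X 17.0 49.0 Y 74.0 117.0 z 39.0
top 97 [279. 221.] X -10.0 13.0 Y 32.0 60.0 z 71.0
top 147 [263. 239.] X -51.0 -25.0 Y 73.0 132.0 z 40.0
top 18 [287. 249.] X -79.0 -78.0 Y 15.0 60.0 z 47.0
top 21 [258. 254.] X -79.0 -77.0 Y 95.0 144.0 z 48.0
[(106, 5.4, -3.2), (104, 5.5, -3.1), (102, 5.5, -2.9), (100, 5.6, -2.8), (98, 5.7, -2.6), (96, 5.7, -2.5), (94, 5.8, -2.3), (92, 5.8, -2.2), (90, 5.9, -2.0), (88, 6.0, -1.9), (86, 6.0, -1.7), (84, 6.0, -1.6), (82, 6.1, -1.4), (80, 6.1, -1.3), (78, 6.1, -1.1), (76, 6.2, -0.9), (74, 6.2, -0.8), (72, 6.2, -0.6), (70, 6.2, -0.5), (68, 6.2, -0.3), (66, 6.2, -0.1), (64, 6.2, 0.0), (62, 6.2, 0.2), (60, 6.2, 0.3), (58, 6.2, 0.5), (56, 6.2, 0.7), (54, 6.2, 0.8), (52, 6.2, 1.0), (50, 6.1, 1.1), (48, 6.1, 1.3), (46, 6.1, 1.4), (44, 6.0, 1.6), (42, 6.0, 1.8), (40, 5.9, 1.9), (38, 5.9, 2.1), (36, 5.8, 2.2), (34, 5.8, 2.4), (32, 5.7, 2.5), (30, 5.7, 2.7), (28, 5.6, 2.8), (26, 5.5, 3.0), (24, 5.4, 3.1), (22, 5.4, 3.2), (20, 5.3, 3.4), (18, 5.2, 3.5), (16, 5.1, 3.6), (14, 5.0, 3.8), (12, 4.9, 3.9), (10, 4.8, 4.0), (8, 4.7, 4.2), (6, 4.6, 4.3), (4, 4.5, 4.4), (2, 4.4, 4.5)]
```

View pics/caps.png

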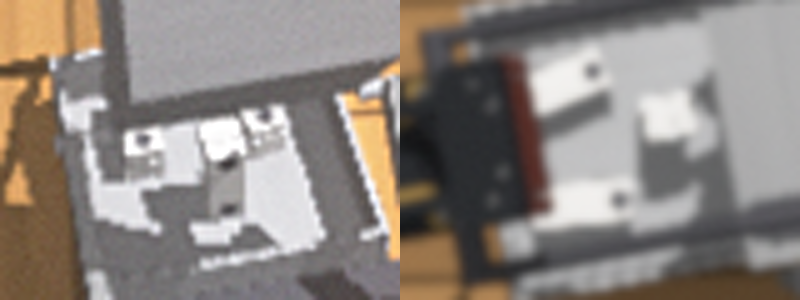

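All three caps are in the tray: two lie flat, at X=33 and X=-38, and the middle one stands on end, 66 mm high and well below the lip. Now I lower the skip under control.

```bash

python3 -m creep '{"delta_pos":[[0,0.0054,-0.0032],[0,0.0055,-0.0031],[0,0.0055,-0.0029],[0,0.0056,-0.0028],[0,0.0057,-0.0026],[0,0.0057,-0.0025],[0,0.0058,-0.0023],[0,0.0058,-0.0022],[0,0.0059,-0.002],[0,0.006,-0.0019],[0,0.006,-0.0017],[0,0.006,-0.0016],[0,0.0061,-0.0014],[0,0.0061,-0.0013],[0,0.0061,-0.0011],[0,0.0062,-0.0009],[0,0.0062,-0.0008]],"twist":[[0.57,0,0],[0.57,0,0],[0.57,0,0],[0.57,0,0],[0.57,0,0],[0.57,0,0],[0.57,0,0],[0.57,0,0],[0.57,0,0],[0.57,0,0],[0.57,0,0],[0.57,0,0],[0.57,0,0],[0.57,0,0],[0.57,0,0],[0.57,0,0],[0.57,0,0]]}'
python3 b.py
```

```text
t: 19.63
ee_pos: [504.7, -8.4, 289.1]
orientation: [2.779, 0.219, 0.039]
ft_force: [5.8, -0.2, -1.9]
width: 15.4
grasp_force: 30.0
t 19.63 pos [504.7  -8.4 289.1] yaw 9.02 z [ 0.0544 -0.3427 -0.9379] F [ 5.8 -0.2 -1.9] w 15.4 g 30.0
delta tool mm [ -0.6 180.2 102. ]
bar x,y,z -0.8 81.3 161.9 r 181.2 tilt 71.7 lean 20.3 q [ 0.17  0.18  1.86 -0.39  1.14  1.76]
```

```bash

python3 -m creep '{"delta_pos":[[0,0.0062,-0.0006],[0,0.0062,-0.0005],[0,0.0062,-0.0003],[0,0.0062,-0.0001],[0,0.0062,0],[0,0.0062,0.0002],[0,0.0062,0.0003],[0,0.0062,0.0005],[0,0.0062,0.0007],[0,0.0062,0.0008],[0,0.0062,0.001],[0,0.0061,0.0011],[0,0.0061,0.0013],[0,0.0061,0.0014],[0,0.006,0.0016],[0,0.006,0.0018],[0,0.0059,0.0019],[0,0.0059,0.0021]],"twist":[[0.57,0,0],[0.57,0,0],[0.57,0,0],[0.57,0,0],[0.57,0,0],[0.57,0,0],[0.57,0,0],[0.57,0,0],[0.57,0,0],[0.57,0,0],[0.57,0,0],[0.57,0,0],[0.57,0,0],[0.57,0,0],[0.57,0,0],[0.57,0,0],[0.57,0,0],[0.57,0,0]]}'
python3 b.py
```

```text
t: 21.13
ee_pos: [521.2, -116.1, 305.1]
orientation: [2.958, 0.233, 0.018]
ft_force: [-4.1, -1.7, -0.0]
width: 15.4
grasp_force: 30.0
t 21.13 pos [ 521.2 -116.1  305.1] yaw 9.01 z [ 0.0259 -0.1722 -0.9847] F [-4.1 -1.7 -0. ] w 15.4 g 30.0
delta tool mm [ 0.  85.5 64.9]
bar x,y,z -1.3 -30.9 178.8 r 181.4 tilt 35.2 lean 10.0 q [-0.14  0.18  1.79 -0.18  1.13  1.34]
```

```bash

python3 -m creep '{"delta_pos":[[0,0.0058,0.0022],[0,0.0058,0.0024],[0,0.0057,0.0025],[0,0.0057,0.0027],[0,0.0056,0.0028],[0,0.0055,0.003],[0,0.0054,0.0031],[0,0.0054,0.0032],[0,0.0053,0.0034],[0,0.0052,0.0035],[0,0.0051,0.0036],[0,0.005,0.0038],[0,0.0049,0.0039],[0,0.0048,0.004],[0,0.0024,0.0021],[0,0.0024,0.0021],[0,0,0],[0,0,0]],"twist":[[0.57,0,0],[0.57,0,0],[0.57,0,0],[0.57,0,0],[0.57,0,0],[0.57,0,0],[0.57,0,0],[0.57,0,0],[0.57,0,0],[0.57,0,0],[0.57,0,0],[0.57,0,0],[0.57,0,0],[0.57,0,0],[0.29,0,0],[0.29,0,0],[0,0,0],[0,0,0]]}'
python3 b.py
```

```text
t: 22.63
ee_pos: [534.7, -199.0, 265.8]
orientation: [3.105, 0.245, 0.002]
ft_force: [-5.0, -2.4, -1.9]
width: 15.2
grasp_force: 30.0
t 22.63 pos [ 534.7 -199.   265.8] yaw 9.02 z [ 0.0035 -0.0266 -0.9996] F [-5.  -2.4 -1.9] w 15.2 g 30.0
delta tool mm [-0.4 11.2 10.1]
bar x,y,z -0.9 -117.7 139.8 r 182.7 tilt 4.9 lean 1.5 q [-0.36  0.29  1.72 -0.03  1.12  1.06]
```

```bash

python3 -m creep '{"delta_pos":[[0,0.0015,0.0014],[0,0.0015,0.0014],[0,0.0015,0.0014],[0,0.0015,0.0014],[0,0.0015,0.0014],[0,0.001,0.0008],[0,0,0],[0,0,0]],"twist":[[0.25,0,0],[0.25,0,0],[0.25,0,0],[0.25,0,0],[0.25,0,0],[0.25,0,0],[0,0,0],[0,0,0]]}'
python3 b.py
```

```text
t: 23.3
ee_pos: [536.0, -206.9, 258.2]
orientation: [3.132, 0.247, -0.001]
ft_force: [-4.9, -0.9, -3.1]
width: 15.3
grasp_force: 30.0
t 23.3 pos [ 536.  -206.9  258.2] yaw 9.03 z [-7.e-04 -3.e-04 -1.e+00] F [-4.9 -0.9 -3.1] w 15.3 g 30.0
delta tool mm [-0.4  3.4  2.2]
bar x,y,z -0.9 -126.2 132.2 r 182.8 tilt 1.3 lean 0.0 q [-0.39  0.31  1.71 -0.    1.12  1.02]
```

```bash

python3 -m creep '{"delta_pos":[[0,0.0008,0.0007],[0,0.0008,0.0007],[0,0.0008,0.0006],[0,0.0006,0.0005],[0,0,0],[0,0,0]],"twist":[[0,0,0],[0,0,0],[0,0,0],[0,0,0],[0,0,0],[0,0,0]]}'
python3 -m creep '{"delta_pos":[[0,0.0006,0.0003],[0,0.0004,0.0002],[0,0,0]],"twist":[[0,0,0],[0,0,0],[0,0,0]]}'
python3 b.py
```

```text
t: 23.8
ee_pos: [536.4, -209.6, 255.7]
orientation: [3.132, 0.248, -0.001]
ft_force: [-5.2, -0.9, -2.6]
width: 15.2
grasp_force: 30.0
t: 24.05
ee_pos: [536.4, -209.8, 255.5]
orientation: [-3.13, -0.247, 0.001]
ft_force: [-6.2, 3.8, 0.8]
width: 15.3
grasp_force: 30.0
t 24.05 pos [ 536.4 -209.8  255.5] yaw 9.04 z [-0.0011  0.0014 -1.    ] F [-6.2  3.8  0.8] w 15.3 g 30.0
delta tool mm [-0.4  0.6 -0.5]
bar x,y,z -0.9 -129.2 129.5 r 182.9 tilt 0.1 lean -0.1 q [-0.39  0.32  1.71  0.    1.12  1.02]
```

```bash

python3 -m creep '{"delta_pos":[[0,0,0],[0,0,0],[0,0,0],[0,0,0],[0,0,0],[0,0,0],[0,0,0],[0,0,0],[0,0,0],[0,0,0]],"twist":[[0,0,0],[0,0,0],[0,0,0],[0,0,0],[0,0,0],[0,0,0],[0,0,0],[0,0,0],[0,0,0],[0,0,0]]}' 0.7
python3 -m creep '{"delta_pos":[[0,0,-0.01],[0,0,-0.02],[0,0,-0.03],[0,0,-0.03],[0,0,-0.03],[-0.03,0,-0.01],[-0.03,0,0],[-0.03,0,0],[-0.02,0,0],[0,0,0],[0,0,0],[0,0,0],[0,0,0]],"twist":[[0,0,0],[0,0,0],[0,0,0],[0,0,0],[0,0,0],[0,0,0],[0,0,0],[0,0,0],[0,0,0],[0,0,0],[0,0,0],[0,0,0],[0,0,0]]}'
python3 - <<'E'
from h import *
out=[]
for n in("side","top","wrist"):
    im,w=cloud(n);d=w-np.array([517.1,-82.1,0]);c,s=np.cos(np.radians(9)),np.sin(np.radians(9))
    X=c*d[...,0]+s*d[...,1];Y=-s*d[...,0]+c*d[...,1];Z=w[...,2]
    def rc(t,m):
        p=np.stack([X[m],Y[m]],-1).astype(np.float32)
        if len(p)>20:r=cv2.minAreaRect(p);print(n,t,len(p),np.round(r[0],1),np.round(r[1],1),round(r[2],2))
    sat=im.max(-1).astype(int)-im.min(-1)
    rc("rim",(Z>40)&(Z<50)&(abs(X)<95)&(Y>8)&(Y<160)&((abs(X)>77)|(Y>140))&(sat<60))
    rc("bar",(Z>262)&(Z<292)&(abs(X)<70)&(abs(Y+130)<40))
    if n!="wrist": out.append(cv2.resize(im[100:340,120:400,::-1],(400,343)))
cv2.imwrite("pics/end.png",np.hstack(out))
E
```

```text
t: 24.88
ee_pos: [536.9, -211.0, 255.4]
orientation: [3.131, 0.247, 0.0]
ft_force: [-0.6, 0.5, 0.1]
width: 61.4
grasp_force: 0.0
t: 25.97
ee_pos: [429.3, -228.2, 385.7]
orientation: [3.131, 0.248, 0.001]
ft_force: [-0.3, -1.0, -1.0]
width: 61.4
grasp_force: 0.0
side rim 135 [  2.1 119.1] [ 66.6 170.3] 89.25
side bar 365 [  -0.8 -131.6] [ 18.5 119.5] 89.82
top rim 286 [ 1.  79.3] [141.7 167.3] 89.84
top bar 394 [  -1.7 -129.8] [117.4  16. ] 0.28
wrist rim 732 [ 0.8 80. ] [170.7 142.1] 0.04
wrist bar 2285 [  -1.8 -129.4] [ 16.1 119.8] 89.8
```

View pics/end.png

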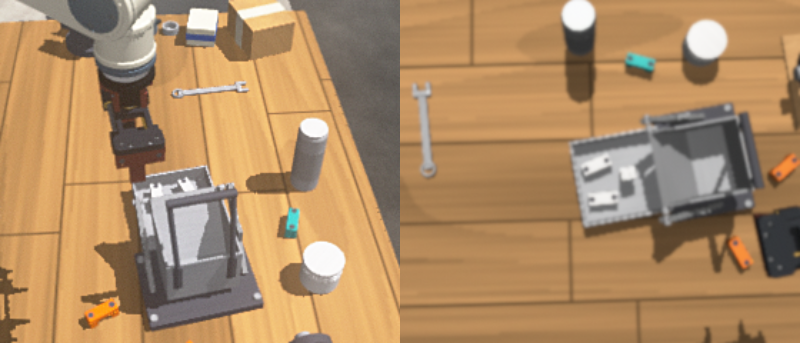

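The final view shows the skip upright, the tray square against the foot with all three caps at (597,165), (628,173) and (603,201), and the bystanders where they started. The tray is centred to about 2 mm, and the robot is clear.

```bash
python3 -c "
from workcell import *
print(close_job())"
```

```text
the job is handed in; nothing more can be done
None
```

The job is handed in at about 26 s: the tray sits square against the stand's foot, about 2 mm off centre, all three caps are in it (one standing on end), the skip is lowered upright under control, and the piston, spray can and spanner were not touched.

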